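# Rock the die insert into its holder and latch it

## Task

Load the steel die insert into the die holder, leading end first: slide or otherwise bring it forward from the deck so that its leading end dips down into the pocket and goes in under the keeper lip, then get its trailing end down, pressing if need be, until it lies flat on the pocket floor. Only once it is flat, swing the turn latch all the way round so that it lies across the insert. Leave the other things on the bench where they are.

Things in the scene. Friction and masses are not known exactly. Their poses are not given: they have to be found in the camera images.
- die_holder: Aluminium holder on a dark base plate, 303 x 115 mm, fixed to the bench. Origin: at bench height on its long centre line, below the edge where the loading deck meets the pocket. x = loading direction (roughly to the robot's left), z up. In its frame, mm: deck x -190 to 0, top z 22; pocket x 0 to 93, y -24.5 to 24.5, floor z 10, side walls 33 thick, rising to z 28.
- deck_edge (a point): Middle of the edge between deck and pocket (holder x 0, y 0, z 22 mm). On the deck before it stand two dark steel guides 6 mm high: 49 mm apart over the last 20 mm, flaring to 85 mm apart at 80 mm before the edge. The insert tips over this edge, and its tail drops in once its trailing face has passed it.
- keeper_lip (a point): Middle of the lower edge of the steel lip at the pocket's far end (holder x 86.5, y 0, z 34.5 mm). The lip overhangs the last 6.5 mm of the pocket, 24.5 mm above its floor, and is 6 mm thick; the insert's end must slide in below it, sloping, so the insert cannot be set in level from above.
- pocket (a point): Centre of the pocket floor (holder x 46.5, y 0, z 10 mm), axes as the holder's. The pocket is 93 x 49 mm, 12 mm deep from the deck. The origin of a seated insert lies here within 1.5 mm.
- die_insert: Loose steel block 90 (x) x 46 (y) x 22 (z) mm, 0.6 kg, round ring mark on top. Origin: centre of underside. Starts flat on the deck behind the guides, roughly along holder x, off centre and askew. Pushed over the edge it tips nose down up to 15 deg and its tail rises 12 mm, then sinks, so push its tail face above z 35 mm. Seated, its top is at z 32, 4 mm above the side walls.
- latch (a joint): Flat steel turn latch, vertical pivot at holder x 30, y -44 mm. Rad, anticlockwise from above: 0 = arm straight out (holder -y), 1.57 = along +x, 3.14 (stop) = across the pocket (+y), closed. Starts open, 0.9 to 1.45; slight friction, stays where left. Arm 14 wide, 6 thick, underside z 34 mm: clears a seated insert by 2 mm, is blocked by one not down.
- latch_knob (a point): Middle (z 54 mm) of the upright round knob at the end of the latch arm: 12 mm diameter, z 40 to 68 mm above the bench, 52 mm from the pivot. Grip it from above or push it round.
- ring_gauge: Bystander: steel ring 67 mm across, 16 mm high, beside the holder. Origin: centre of underside.
- press_punch: Bystander: stepped steel punch 43 mm across, 60 mm tall, beside the holder. Origin: centre of underside.
- wax_block: Bystander: pale wax block 76 x 47 x 34 mm beside the holder. Origin: centre of underside.
- small_seal: Bystander: black seal ring 47 mm across, 14 mm high, beside the holder. Origin: centre of underside.
- tongs: Bystander: flat steel tongs 263 x 40 x 9 mm, left of the holder. Origin: centre of underside.

How it is judged:
On the way, in this order (a step that is already met when the one before it is completed fails the run):
1. the insert's leading end has gone down into the pocket, the insert sloping (angle between die_insert's own z axis and vertical above 0.06 rad and x of die_insert in the frame of pocket above -0.06 m and z of die_insert in the frame of pocket below 0.02 m).
2. the insert lies flat in the pocket while the latch is still open (horizontal distance between die_insert and pocket below 0.005 m and z of die_insert in the frame of pocket below 0.002 m and angle between die_insert's own z axis and vertical below 0.03 rad and angle between the x axis of die_insert and the x axis of die_holder, either way round below 0.06 rad and value of joint latch below 2 rad), for 0.2 s.
At the end, for the whole second after the job is handed in: The insert lies at rest flat on the pocket floor (origin within 5 mm of the pocket centre horizontally, less than 2 mm above the floor, tilt under 0.03 rad, in line within 0.06 rad), and the latch lies across it (joint over 2.95 rad) (horizontal distance between die_insert and pocket below 0.005 m and z of die_insert in the frame of pocket below 0.002 m and angle between die_insert's own z axis and vertical below 0.03 rad and angle between the x axis of die_insert and the x axis of die_holder, either way round below 0.06 rad and value of joint latch above 2.95 rad and linear speed of die_insert below 0.01 m/s and velocity of joint latch below 0.05 rad/s); the robot touches nothing.
It fails at once if the ring gauge was shifted by more than 30 mm (distance of ring_gauge from where it was at the start of the episode above 0.03 m).
It fails at once if the press punch was shifted by more than 30 mm (distance of press_punch from where it was at the start of the episode above 0.03 m).
It fails at once if the wax block was shifted by more than 30 mm (distance of wax_block from where it was at the start of the episode above 0.03 m).
It fails at once if the small seal was shifted by more than 30 mm (distance of small_seal from where it was at the start of the episode above 0.03 m).
It fails at once if the tongs was shifted by more than 30 mm (distance of tongs from where it was at the start of the episode above 0.03 m).
It also fails if it takes over 59 s, if anything falls off the work surface, if the arm or the gripper's body presses on something with over 40 N, if the wrist force passes 120 N, or if a joint passes its speed limit or range.

## Robot

A 7-joint arm with a two-finger parallel gripper is mounted at the origin on a cart in front of the work surface, level with it; the furniture and walls round the work are solid. World frame = base frame: x ahead of the robot, y to its left, z up, the work surface at z = 0. Lengths are in m, angles in rad, forces in N, time in s.
With the tool pointing down it reaches from about 0.4 to 0.85 m from the base axis. Payload 10.4 kg.
Tool frame: the origin (TCP) lies at the centre of the arm's flange, where the gripper is bolted on; the fingertips stand 182 mm ahead of it and the grasp point (between the pads) lies r.grasp_offset ahead of it (r.grasp_offset is the distance from the TCP to the grasp point, in m); z points along the fingers, y is the line along which they close (so a half turn about z gives the same grasp; the last joint's range is limited). The gripper opens to 87 mm and grips with 3 to 60 N. Pads are 19 mm wide; open, the fingers measure 117 mm over their backs; the gripper's body (75 mm by 190 mm) begins 51 mm behind the grasp point.
Start: joints at [1.106, 0.332, -0.065, 1.46, 0.022, 1.35, -0.088], TCP at [0.267, -0.565, 0.405] pointing down, gripper open.
Joint ranges: [-2.6, 2.6], [-0.5, 2.12], [-1.47, 1.34], [0.16, 2.42], [-1.27, 4.41], [0.06, 2.06], [-2.6, 2.6]. Speed limits (rad/s): [2.22, 2.22, 2.79, 2.79, 3.14, 3.14, 3.14].

## Interface

Orientations are given as a unit quaternion [x, y, z, w].
In Python, from bench import status, vision, job, spotter, r gives the robot as it stands. The module is installed in compiled form; this text tells all that it offers.
- The arm moves only by the tool play_rows, never from a script. Its argument "series" is a list of rows, each a list of 6 numbers: the shift along the tool's x, y, z each as a share of 150 mm, from -1 to 1, then the turn, a rotation vector about the tool's x, y, z each as a share of 30 degrees, from -1 to 1. In form: [[x, y, z, ax, ay, az], ...]. A call has 1 to 5 rows; each row is the pose to reach, as a shift and turn from the pose commanded when the call began, along the tool's axes at that moment; what a row does not reach only later rows make up. A row lasts 1/10 s, in which the tool goes at most 50 mm and 8.59 degrees, less where a joint would pass 70% of its speed; a pose out of reach is approached as far as the arm can. A call with a number of a shift or a turn outside -1 to 1 is refused whole. A call with a gripper value outside its range is refused whole. "fingers" is the opening, from -1 (shut) to 1 (fully open), set as the call begins (left out, the last holds). The fingers move at their own pace and stop on an object; "squeeze" is the grip in N (left out, the last holds). Time passes only in rows, so rows that repeat a pose let the fingers close. It gives the time, the measured TCP pose, the force, the opening and the grip force at its end, in the units of the state.
- status.read_state(): the state, without advancing time (a new reading comes with each control period).
- vision.camera(name): name is "scene" or "top"; returns the picture (480x640x3 uint8, blue, green, red); there is no depth.
- vision.calibration(name): a dict with "fx", "fy", "cx", "cy" (pixels), "D" ([k1, k2, p1, p2, k3] as OpenCV has them; the pictures are not rectified), "rvec" (rotation vector, rad) and "tvec" (3), from world to camera coordinates, as OpenCV has them. Camera axes: x right, y down, z forward; pixel columns grow to the right and rows downward; lengths in m; the calibration is good to about 2 mm. A picture is of the moment at which its call begins. calibration takes no time and is no camera call.
- job.close_job(): hands the job in; it is judged then, once.
Trained networks look in the newest picture that a camera, given by its name, has taken for a name from the list of things; names that differ only in an ending like _2 or _b are one class to them, and where a whole thing is asked for, a point or a joint stands for the part that bears it (a point fixed in the world has none). Each returns a list of dicts, best first, with "conf" (0 to 1); they miss things now and then, are a little off and sometimes report something else, mostly with a low value. They report only what shows in the picture. A call takes as long as a camera call.
- spotter.boxes_of(camera, name): "point" ([x, y, z] in m, in world coordinates, good to about 4 mm: the middle of the surface that is visible of it).
- spotter.regions_of(camera, name): "pixels" (480x640 bool, what is visible of it).
The state is a dict: "time": time; "joint_positions": joint angles; "joint_vel": joint speeds; "joint_torque": joint torques, N m; "ee_pos": TCP position; "eef_rot": TCP orientation; "ft_force": force on the tool from outside, world axes, zero at the start; "torque": the same for the moment, N m; "width": finger opening in m; "grip_force": force on a finger pad.
Only numpy, scipy, OpenCV 4.12 (cv2) and the standard library are available. Lean on these libraries where they do the work, as an engineer would, in place of code of your own. Each camera call takes 0.05 s, during which the arm holds its last target. There are 200 camera calls.

## Working session

There is one attempt and no reset: what is moved stays moved. The work goes in short steps, Python scripts to look and compute and a tool call to move; the robot and the scene stay as the last step left them, time stands still between calls to the robot, and variables do not carry over. Pictures are saved under pics/ and viewed, at most 10 in all, crops included, and the job is handed in when it is done.

Besides the shell and the picture viewer there is one more tool, called after ">>>" as name(argument=value, ...), one argument or row to a line, values as JSON. play_rows: Moves the arm, as the interface text tells. Shift numbers are shares of 150 mm and turn numbers shares of 30 degrees, none past 1 either way. Its arguments: {"type":"object","properties":{"series":{"type":"array","items":{"type":"array","items":{"type":"number"}}},"fingers":{"type":"number"},"squeeze":{"type":"number"}},"required":["series"]}

```bash
mkdir -p pics; python3 - <<'E'
from bench import status, vision, job, spotter, r
import cv2
s=status.read_state(); print({k:(v if not hasattr(v,'tolist') else v.tolist()) for k,v in s.items()}); print(r.grasp_offset)
for c in ("scene","top"):
    im=vision.camera(c); cv2.imwrite(f"pics/{c}0.png",im); print(c,vision.calibration(c))
for n in ["die_holder","die_insert","latch","latch_knob","deck_edge","pocket","keeper_lip","ring_gauge","press_punch","wax_block","small_seal","tongs"]:
    for c in ("top","scene"):
        try: print(n,c,[(d["conf"],[round(float(v),4) for v in d["point"]]) for d in spotter.boxes_of(c,n)][:2])
        except Exception as e: print(n,c,e)
E
```

```text
{'time': 0.0, 'joint_positions': [1.1064310948969842, 0.33287830321758666, -0.06469825335348237, 1.4609281828784333, 0.021586122406704968, 1.3499041634347646, -0.08849400620262791], 'joint_vel': [-0.0021320874019318528, -0.00028107042919471863, -0.00010309133663631475, 0.001018062965420912, 0.00021748254467687122, -0.0005658648821106072, 0.0004939442585361341], 'joint_torque': [-0.0011768785770982504, -62.32521057128906, 0.023860784713178873, -38.99032473564148, -0.06150559522211552, 0.0395669206045568, 0.0001219865953316912], 'ee_pos': [0.26716308931945254, -0.5648824322621041, 0.40395600438604606], 'eef_rot': [0.9757017987671597, 0.21910155989958943, -0.00018154395639833555, -0.0006880217204089208], 'ft_force': [0.10991975311887404, 0.08409653652290791, -0.2791025118525846], 'torque': [0.01055228523321125, -0.018846060902327037, 0.00011779345555407768], 'grip_force': 0.0, 'width': 0.08704006792556185}
0.1635
scene {'fx': 572.4486991625811, 'fy': 572.4486991625811, 'cx': 325.272253688924, 'cy': 243.40432868986582, 'D': array([-0.08194413,  0.        ,  0.        ,  0.        ,  0.  
[... 999 characters left out ...]
0.57, [0.5426, 0.1554, 0.0237])]
keeper_lip top []
keeper_lip scene [(0.61, [0.5375, 0.1515, 0.0196])]
ring_gauge top [(0.59, [0.4418, 0.118, 0.017])]
ring_gauge scene [(0.71, [0.4417, 0.1218, 0.0192])]
press_punch top [(0.83, [0.6468, 0.0624, 0.0252])]
press_punch scene [(0.64, [0.6476, 0.0725, 0.0191]), (0.38, [0.5384, 0.1516, 0.0207])]
wax_block top [(0.97, [0.4518, 0.0029, 0.0334]), (0.26, [0.5465, 0.1289, 0.0173])]
wax_block scene [(0.74, [0.4513, 0.0143, 0.0327])]
small_seal top [(0.73, [0.6324, 0.2449, 0.0117]), (0.52, [0.5433, 0.1267, 0.0185])]
small_seal scene [(0.59, [0.6347, 0.2467, 0.015])]
tongs top [(0.67, [0.4494, 0.4088, 0.0107])]
tongs scene [(0.58, [0.4512, 0.411, 0.0095])]
```

View pics/top0.png

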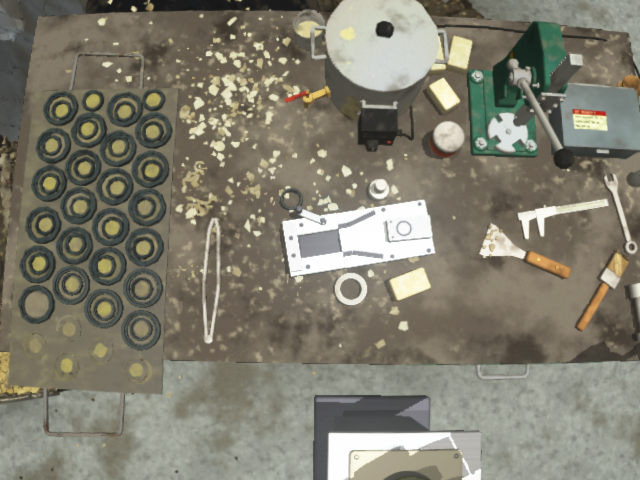

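View pics/scene0.png

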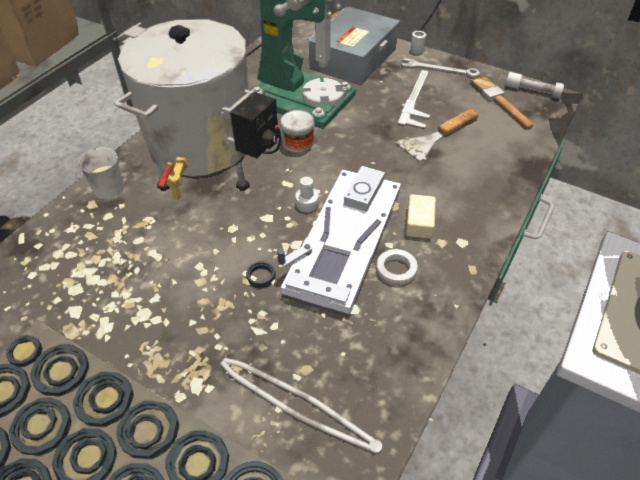

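The top view shows the holder spanning about (283,222) to (435,255), with the insert ring at (403,229), the pocket around (320,244) and the latch knob around (322,221). I'll enlarge that area for precise corners.

```bash
cat > h.py <<'E'
import numpy as np, cv2
from bench import status, vision, job, spotter, r
def px(c,P):
    k=vision.calibration(c);K=np.array([[k["fx"],0,k["cx"]],[0,k["fy"],k["cy"]],[0,0,1]])
    return cv2.projectPoints(np.array(P,float).reshape(-1,3),k["rvec"],k["tvec"],K,k["D"])[0].reshape(-1,2)
def world(c,uv,z):
    k=vision.calibration(c);K=np.array([[k["fx"],0,k["cx"]],[0,k["fy"],k["cy"]],[0,0,1]])
    n=cv2.undistortPoints(np.array(uv,float).reshape(-1,1,2),K,k["D"]).reshape(-1,2)
    R=cv2.Rodrigues(k["rvec"])[0];C=-R.T@k["tvec"]
    d=np.c_[n,np.ones(len(n))]@R; zz=np.broadcast_to(z,len(n))
    return C+d*((zz-C[2])/d[:,2])[:,None]
def crop(c,x,y,w,h,f,name,im=None):
    im=cv2.imread(c) if im is None else im
    cv2.imwrite(name,cv2.resize(im[y:y+h,x:x+w],None,fx=f,fy=f,interpolation=cv2.INTER_CUBIC))
E
python3 - <<'E'
from h import *
crop("pics/top0.png",275,170,170,125,4.7,"pics/topc.png")
crop("pics/scene0.png",240,155,170,160,3.7,"pics/scenec.png")
E
```

```text
(no output)
```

View pics/topc.png

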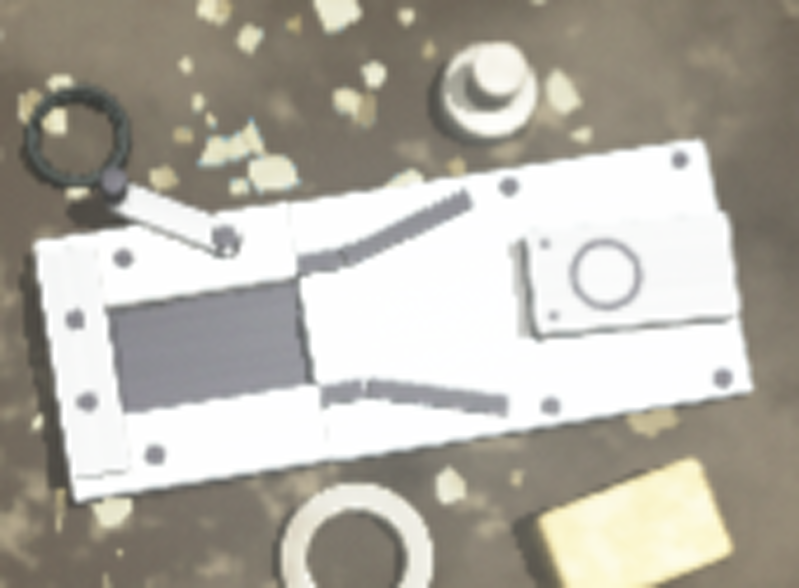

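View pics/scenec.png

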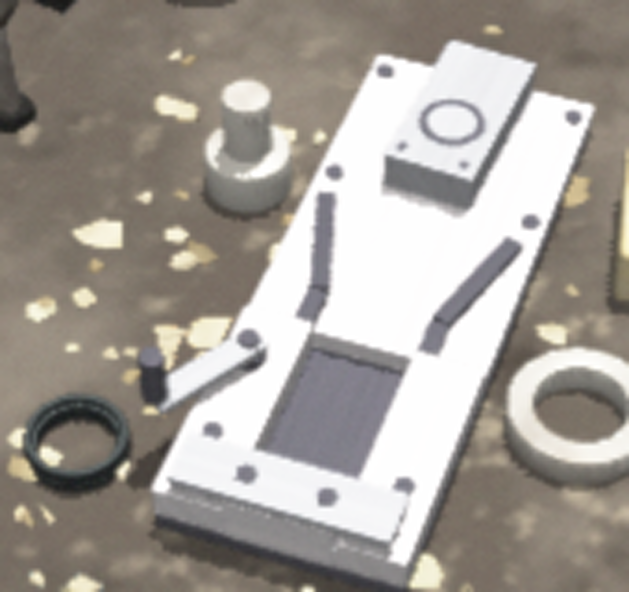

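The crops show the holder and insert corners clearly: deck rear corners at (705,140) and (752,390), pocket edge at (300,278)–(316,384), ring at (606,274), and knob at (114,180) in the top crop. The scene crop agrees with these. Next I fit the poses.

```bash
cat > fit.py <<'E'
from h import *
from scipy.optimize import least_squares
def T(p,P):
    P=np.array(P,float)/1000;c,s=np.cos(p[2]),np.sin(p[2])
    return np.c_[p[0]+c*P[:,0]-s*P[:,1],p[1]+s*P[:,0]+c*P[:,1],P[:,2]]
U=lambda o,f,a:np.array(o)+(np.array(a,float)+.5)/f-.5
def fit(obs,p0):
    f=lambda p:np.concatenate([(px(c,T(p,P))-uv).ravel() for c,P,uv in obs])
    s=least_squares(f,p0,loss="soft_l1");return s.x,f(s.x).reshape(-1,2)
E
python3 - <<'E'
from fit import *
np.set_printoptions(precision=4,suppress=True)
t=lambda a:U((275,170),4.7,a); s=lambda a:U((240,155),3.7,a)
H=[("top",[(0,-24.5,22),(0,24.5,22),(-190,-57.5,22),(-190,57.5,22),(113,-57.5,28),(113,57.5,28)],t([(300,278),(316,384),(705,140),(752,390),(37,243),(77,500)])),
("scene",[(-190,-57.5,22),(-190,57.5,22),(0,-24.5,22),(0,24.5,22)],s([(378,57),(594,105),(314,335),(410,360)]))]
h,e=fit(H,[.53,.12,1.6]);print(h,np.degrees(h[2]));print(e)
h1,e1=fit(H[:1],h);print("top only",h1)
I=[("top",[(45,-23,44),(45,23,44),(-45,-23,44),(-45,23,44),(0,0,44)],t([(526,236),(542,335),(725,212),(739,317),(606,274)])),
("scene",[(-45,-23,44),(-45,23,44),(45,-23,44),(45,23,44),(0,0,44)],s([(457,42),(535,66),(387,157),(467,182),(452,122)]))]
i,e=fit(I,[.565,.0,1.6]);print(i,np.degrees(i[2]));print(e)
i2,e=fit(I[:1],i);print(i2)
c,sn=np.cos(h[2]),np.sin(h[2]);d=i[:2]-h[:2]
print("insert in holder",c*d[0]+sn*d[1],-sn*d[0]+c*d[1],np.degrees(i[2]-h[2]))
k=world("top",t([(114,180)]),.068);k2=world("scene",s([(151,354)]),.068)
pv=T(h,[(30,-44,40)]);print(k,k2,pv)
for q in (k,k2):
    w=q[0]-pv[0];a=np.arctan2(w[1],w[0])-h[2]+np.pi/2;print(np.hypot(*w[:2]),a)
np.save("hold.npy",h)
E
```

```text
[0.5421 0.1397 1.7542] 100.50770155616995
[[-0.6472 -0.488 ]
 [ 0.0547  0.0431]
 [-0.9897 -0.718 ]
 [-0.2418 -0.6831]
 [-1.2132 -0.2746]
 [-0.7905 -0.2035]
 [ 0.6447 -0.8649]
 [ 0.6061 -0.0171]
 [ 0.8555 -1.1257]
 [ 2.5108 -0.4817]]
top only [0.5414 0.1384 1.75  ]
[0.5661 0.0007 1.6834] 96.45334197371261
[[-1.2071 -1.1297]
 [-2.0031 -0.1365]
 [-0.5883  0.0825]
 [-0.721  -0.3749]
 [ 4.7145 -0.2207]
 [-0.8021 -0.1557]
 [ 1.3621  0.0107]
 [-0.2703 -0.4234]
 [ 2.4316  0.2031]
 [ 3.4243 -3.3083]]
[ 0.5654 -0.001   1.6978]
insert in holder -0.1410748314728599 0.0017242583273349918 -4.054359582457332
[[0.5975 0.225  0.068 ]] [[0.6005 0.2256 0.068 ]] [[0.5799 0.1772 0.04  ]]
0.050953453710541496 1.0328442601934569
0.052530769399645696 0.9845774918411974
```

```bash
cat > go.py <<'E'
import sys
from fit import *
from scipy.spatial.transform import Rotation as Ro
h=np.load("hold.npy")
def rel(hx,hy,hz,yaw=0,verbose=True):
    "holder-frame tip target (mm), yaw deg of tool-x rel. holder x -> shift/turn shares"
    s=status.read_state(); R=Ro.from_quat(s["eef_rot"]); p=np.array(s["ee_pos"])
    tgt=T(h,[(hx,hy,hz)])[0]+[0,0,.182]
    f=h[2]+np.radians(yaw)
    Rt=Ro.from_matrix(np.array([[np.cos(f),np.sin(f),0],[np.sin(f),-np.cos(f),0],[0,0,-1]]).T if 0 else np.c_[[np.cos(f),np.sin(f),0],[np.sin(f),-np.cos(f),0],[0,0,-1]])
    d=R.inv().apply(tgt-p)/.15; w=(R.inv()*Rt).as_rotvec(degrees=True)/30
    print("rel",hx,hy,hz,yaw,np.round(d,3),np.round(w,3))
def where():
    s=status.read_state();p=np.array(s["ee_pos"])-[0,0,.182];c,n=np.cos(h[2]),np.sin(h[2]);d=p[:2]-h[:2]
    x=Ro.from_quat(s["eef_rot"]).as_matrix()
    print("t",round(s["time"],2),"tip holder mm",np.round([1e3*(c*d[0]+n*d[1]),1e3*(-n*d[0]+c*d[1]),p[2]*1e3],1),"yaw",np.round(np.degrees(np.arctan2(x[1,0],x[0,0])-h[2]),2),"tilt",np.round(x[:,2],3),"F",np.round(s["ft_force"],1),"w",round(s["width"],4))
if __name__=="__main__":
    np.set_printoptions(suppress=True)
    where()
    for a in sys.argv[1:]: rel(*map(float,a.split(",")))
E
python3 - <<'E'
import numpy as np
# average of two fits
np.save("hold.npy",[.5418,.139,1.752])
E
python3 go.py -225,0,150,0 -225,0,37,0
```

```text
t 1.3 tip holder mm [-643.   396.9  222.8] yaw -75.07 tilt [ 0. -0. -1.] F [-0.4  0.3  0.2] w 0.0872
rel -225.0 0.0 150.0 0.0 [ 3.275 -2.011  0.485] [ 0.     0.    -2.502]
rel -225.0 0.0 37.0 0.0 [ 3.275 -2.011  1.238] [ 0.     0.    -2.502]
```

>>> play_rows(
  series=[
    [1, -0.62, 0, 0, 0, -0.8],
    [1, -0.62, 0, 0, 0, -0.8],
    [1, -0.62, 0, 0, 0, -0.8],
    [1, -0.62, 0, 0, 0, -0.8],
    [1, -0.62, 0, 0, 0, -0.8],
  ],
  fingers=-0.4,
)

```text
time: 1.8
ee_pos: [0.3661, -0.413, 0.4053]
eef_rot: [0.907, 0.42, 0.001, 0.0]
ft_force: [-1.2, -0.3, 0.0]
width: 0.0547
grip_force: 0.0
```

```bash
python3 go.py -225,0,150,0
```

```text
t 1.8 tip holder mm [-511.3  272.3  223.3] yaw -50.68 tilt [ 0.002  0.    -1.   ] F [-1.2 -0.3  0. ] w 0.0547
rel -225.0 0.0 150.0 0.0 [ 2.613 -0.326  0.492] [ 0.003 -0.002 -1.689]
```

>>> play_rows(
  series=[
    [1, -0.12, 0, 0, 0, -0.85],
    [1, -0.12, 0, 0, 0, -0.85],
    [1, -0.12, 0, 0, 0, -0.85],
    [1, -0.12, 0, 0, 0, -0.85],
    [1, -0.12, 0, 0, 0, -0.85],
  ],
)

```text
time: 2.3
ee_pos: [0.4475, -0.291, 0.4049]
eef_rot: [0.794, 0.608, -0.0, 0.0]
ft_force: [-1.0, -0.7, -0.4]
width: 0.0271
grip_force: 0.0
```

```bash
python3 go.py -225,0,150,0
```

```text
t 2.3 tip holder mm [-406.   170.2  222.9] yaw -25.52 tilt [ 0. -0. -1.] F [-1.  -0.7 -0.4] w 0.0271
rel -225.0 0.0 150.0 0.0 [1.578 0.504 0.485] [ 0.     0.001 -0.851]
```

>>> play_rows(
  series=[
    [1, 0.32, 0, 0, 0, -0.85],
    [1, 0.32, 0, 0, 0, -0.85],
    [1, 0.32, 0, 0, 0, -0.85],
    [1, 0.32, 0, 0, 0, -0.85],
    [1, 0.32, 0, 0, 0, -0.85],
  ],
)

```text
time: 2.8
ee_pos: [0.5331, -0.1594, 0.4045]
eef_rot: [0.641, 0.767, -0.0, -0.0]
ft_force: [-0.6, -0.7, -0.1]
width: 0.0261
grip_force: 0.0
```

```bash
python3 go.py -225,0,150,0 -225,0,37,0
```

```text
t 2.8 tip holder mm [-292.    62.3  222.5] yaw -0.13 tilt [-0.  0. -1.] F [-0.6 -0.7 -0.1] w 0.0261
rel -225.0 0.0 150.0 0.0 [0.447 0.415 0.483] [-0.    -0.    -0.004]
rel -225.0 0.0 37.0 0.0 [0.447 0.415 1.237] [-0.    -0.    -0.004]
```

>>> play_rows(
  series=[
    [0.45, 0.42, 0.3, 0, 0, 0],
    [0.45, 0.42, 0.6, 0, 0, 0],
    [0.45, 0.42, 0.95, 0, 0, 0],
    [0.45, 0.42, 0.95, 0, 0, 0],
    [0.45, 0.42, 0.95, 0, 0, 0],
  ],
)

```text
time: 3.3
ee_pos: [0.5809, -0.0837, 0.2576]
eef_rot: [0.642, 0.767, -0.002, -0.003]
ft_force: [-1.7, -0.5, -0.2]
width: 0.0262
grip_force: 0.0
```

```bash
python3 go.py -225,0,37,0 -200,0,37,0; python3 - <<'E'
from h import *
im=vision.camera("scene"); crop(None,240,110,200,180,3.2,"pics/s1.png",im)
E
```

```text
t 3.3 tip holder mm [-226.1    1.7   75.6] yaw -0.28 tilt [-0.008  0.    -1.   ] F [-1.7 -0.5 -0.2] w 0.0262
rel -225.0 0.0 37.0 0.0 [0.007 0.014 0.257] [-0.015 -0.003 -0.009]
rel -200.0 0.0 37.0 0.0 [0.174 0.013 0.257] [-0.015 -0.003 -0.009]
```

View pics/s1.png

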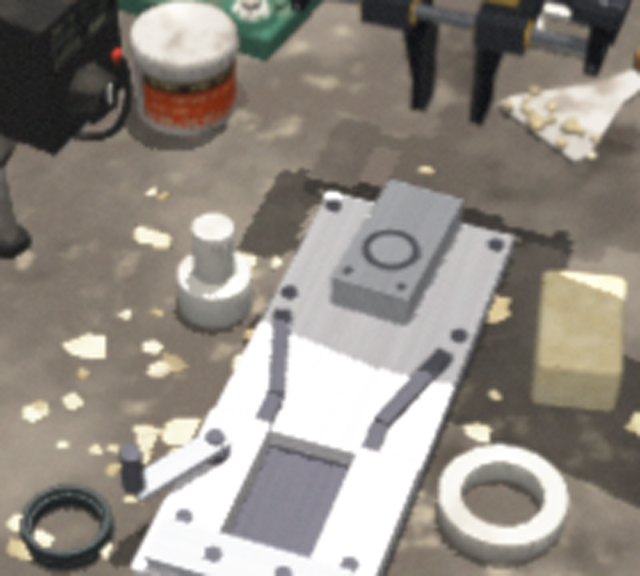

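The fingers (tips at about (420,105) and (482,115)) stand behind the insert's tail and straddle its centre line. I'll lower them and then push.

>>> play_rows(
  series=[
    [0.0, 0.01, 0.25, 0, 0, 0],
    [0.1, 0.01, 0.255, 0, 0, 0],
    [0.15, 0.01, 0.255, 0, 0, 0],
    [0.2, 0.01, 0.255, 0, 0, 0],
    [0.25, 0.01, 0.255, 0, 0, 0],
  ],
)

```text
time: 3.85
ee_pos: [0.5783, -0.0444, 0.2267]
eef_rot: [0.641, 0.768, 0.001, 0.002]
ft_force: [1.1, -5.0, 7.2]
width: 0.026
grip_force: 3.9
```

```bash
python3 go.py -100,0,37,0
```

```text
t 3.85 tip holder mm [-187.    -2.9   44.7] yaw -0.1 tilt [ 0.004 -0.002 -1.   ] F [ 1.1 -5.   7.2] w 0.026
rel -100.0 0.0 37.0 0.0 [ 0.58 -0.02  0.05] [ 0.007  0.005 -0.003]
```

>>> play_rows(
  series=[
    [0, 0, -0.06, 0, 0, 0],
    [-0.25, 0.02, -0.06, 0, 0, 0],
    [-0.25, 0.02, -0.06, 0, 0, 0],
    [-0.25, 0.02, 0.04, 0, 0, 0],
    [-0.25, 0.02, 0.04, 0, 0, 0],
  ],
)

```text
time: 4.35
ee_pos: [0.5863, -0.0801, 0.2161]
eef_rot: [0.641, 0.768, -0.001, -0.001]
ft_force: [-1.2, -0.3, -0.4]
width: 0.0261
grip_force: 0.0
```

```bash
python3 go.py -225,0,37,0
```

```text
t 4.35 tip holder mm [-223.5   -4.3   34.1] yaw -0.04 tilt [-0.003  0.001 -1.   ] F [-1.2 -0.3 -0.4] w 0.0261
rel -225.0 0.0 37.0 0.0 [-0.01  -0.028 -0.019] [-0.005 -0.002 -0.001]
```

>>> play_rows(
  series=[
    [0, -0.03, -0.02, 0, 0, 0],
    [0.12, -0.03, -0.02, 0, 0, 0],
    [0.2, -0.03, -0.02, 0, 0, 0],
    [0.26, -0.03, -0.02, 0, 0, 0],
    [0.32, -0.03, -0.02, 0, 0, 0],
  ],
)

```text
time: 4.85
ee_pos: [0.5741, -0.0339, 0.2214]
eef_rot: [0.641, 0.768, -0.0, 0.001]
ft_force: [0.3, -3.4, 1.9]
width: 0.026
grip_force: 1.8
```

```bash
python3 go.py -100,0,37,0
```

```text
t 4.85 tip holder mm [-175.9   -0.6   39.4] yaw -0.06 tilt [ 0.001 -0.001 -1.   ] F [ 0.3 -3.4  1.9] w 0.026
rel -100.0 0.0 37.0 0.0 [ 0.506 -0.005  0.016] [ 0.001  0.002 -0.002]
```

>>> play_rows(
  series=[
    [0.1, 0, 0.01, 0, 0, 0],
    [0.2, 0, 0.01, 0, 0, 0],
    [0.3, 0, 0.01, 0, 0, 0],
    [0.4, 0, 0.01, 0, 0, 0],
    [0.5, 0, 0.01, 0, 0, 0],
  ],
)

```text
time: 5.35
ee_pos: [0.5606, 0.0408, 0.2196]
eef_rot: [0.641, 0.768, 0.0, 0.0]
ft_force: [2.2, -2.7, 1.8]
width: 0.0261
grip_force: 2.0
```

```bash
python3 go.py -60,0,37,0; python3 - <<'E'
from h import *
im=vision.camera("scene"); crop(None,240,110,200,180,3.2,"pics/s2.png",im)
im=vision.camera("top"); crop(None,275,170,170,125,4.7,"pics/t2.png",im)
E
```

```text
t 5.35 tip holder mm [-100.    -0.8   37.6] yaw -0.07 tilt [ 0.001 -0.    -1.   ] F [ 2.2 -2.7  1.8] w 0.0261
rel -60.0 0.0 37.0 0.0 [ 0.267 -0.006  0.004] [ 0.001  0.    -0.002]
```

View pics/s2.png

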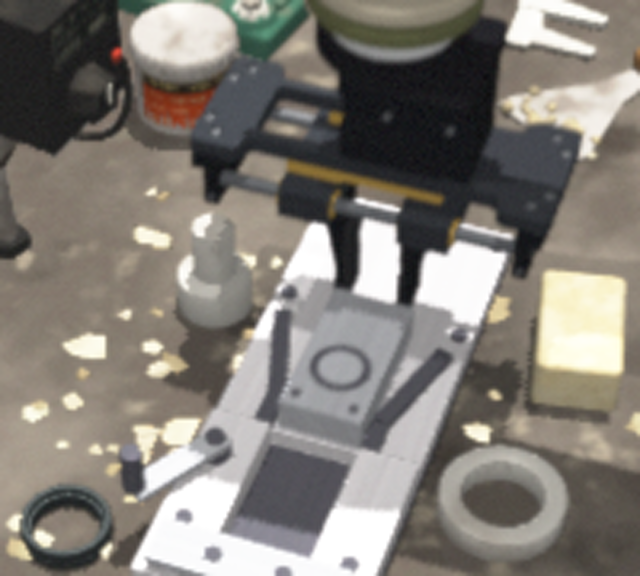

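The insert is straight between the guides with its nose at the pocket edge (about (275-360, 430)), and the fingers are centred on its tail. I'll keep pushing.

>>> play_rows(
  series=[
    [0.07, -0.005, 0, 0, 0, 0],
    [0.14, -0.005, 0, 0, 0, 0],
    [0.21, -0.005, 0, 0, 0, 0],
    [0.28, -0.005, 0, 0, 0, 0],
    [0.35, -0.005, 0, 0, 0, 0],
  ],
)

```text
time: 5.95
ee_pos: [0.5506, 0.0918, 0.2197]
eef_rot: [0.641, 0.768, 0.0, 0.0]
ft_force: [1.6, -4.9, 2.6]
width: 0.0262
grip_force: 2.2
```

>>> play_rows(
  series=[
    [0.04, 0, 0, 0, 0, 0],
    [0.08, 0, 0, 0, 0, 0],
    [0.12, 0, 0, 0, 0, 0],
    [0.16, 0, 0, 0, 0, 0],
    [0.18, 0, 0, 0, 0, 0],
  ],
)

```text
time: 6.45
ee_pos: [0.5455, 0.1183, 0.2193]
eef_rot: [0.64, 0.768, -0.0, -0.0]
ft_force: [0.5, -3.2, -1.3]
width: 0.0261
grip_force: 0.8
```

```bash
python3 go.py -10,0,37,0; python3 - <<'E'
from h import *
im=vision.camera("scene"); crop(None,240,130,180,180,3.3,"pics/s3.png",im)
E
```

```text
t 6.45 tip holder mm [-21.    0.1  37.3] yaw -0.04 tilt [-0.  0. -1.] F [ 0.5 -3.2 -1.3] w 0.0261
rel -10.0 0.0 37.0 0.0 [0.073 0.001 0.002] [-0.001 -0.    -0.001]
```

View pics/s3.png

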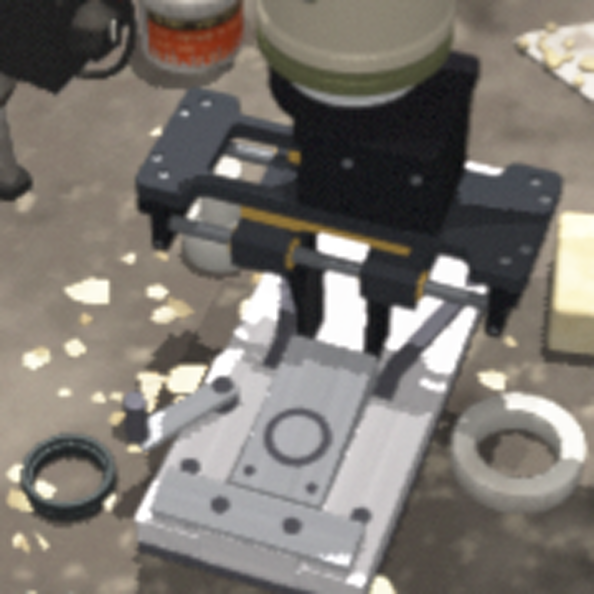

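The nose is down in the pocket just before the lip (about (285,495)), and the tail is still raised at the fingers. I'll push the last stretch slowly.

>>> play_rows(
  series=[
    [0.02, 0, 0, 0, 0, 0],
    [0.04, 0, 0, 0, 0, 0],
    [0.06, 0, 0, 0, 0, 0],
    [0.07, 0, 0, 0, 0, 0],
    [0.08, 0, 0, 0, 0, 0],
  ],
)

```text
time: 7.0
ee_pos: [0.5436, 0.1296, 0.2195]
eef_rot: [0.641, 0.768, -0.0, 0.0]
ft_force: [-0.1, -1.0, -1.6]
width: 0.0261
grip_force: 0.9
```

```bash
python3 go.py -8,0,37,0
```

```text
t 7.0 tip holder mm [-9.6 -0.  37.5] yaw -0.07 tilt [ 0. -0. -1.] F [-0.1 -1.  -1.6] w 0.0261
rel -8.0 0.0 37.0 0.0 [ 0.011 -0.     0.003] [ 0.     0.    -0.002]
```

>>> play_rows(
  series=[
    [0.01, 0, 0, 0, 0, 0],
    [0.02, 0, 0, 0, 0, 0],
    [0.03, 0, 0, 0, 0, 0],
    [0.03, 0, 0, 0, 0, 0],
    [0.03, 0, 0, 0, 0, 0],
  ],
)

```text
time: 7.5
ee_pos: [0.5428, 0.1342, 0.2196]
eef_rot: [0.641, 0.768, 0.0, 0.0]
ft_force: [-0.3, 0.8, 0.4]
width: 0.0264
grip_force: 0.0
```

```bash
python3 go.py -8,0,37,0; python3 - <<'E'
from h import *
im=vision.camera("scene"); crop(None,240,180,150,130,4,"pics/s4.png",im)
E
```

```text
t 7.5 tip holder mm [-4.9 -0.1 37.6] yaw -0.05 tilt [ 0.  0. -1.] F [-0.3  0.8  0.4] w 0.0264
rel -8.0 0.0 37.0 0.0 [-0.021 -0.001  0.004] [ 0.001 -0.    -0.002]
```

View pics/s4.png

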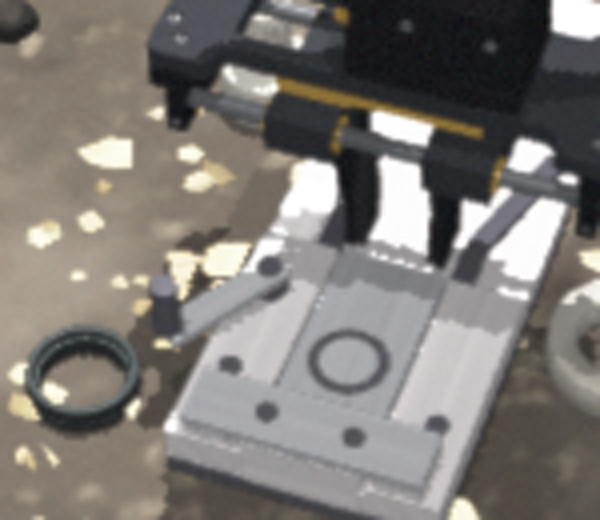

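The nose lies under the lip and the contact force has vanished, so the tail has probably dropped in. I'll press on the tail to make sure.

>>> play_rows(
  series=[
    [0, 0, -0.08, 0, 0, 0],
    [0.13, 0, -0.08, 0, 0, 0],
    [0.15, 0, -0.02, 0, 0, 0],
    [0.15, 0, 0.01, 0, 0, 0],
    [0.15, 0, 0.03, 0, 0, 0],
  ],
)

```text
time: 8.05
ee_pos: [0.5387, 0.1554, 0.2145]
eef_rot: [0.641, 0.768, -0.001, -0.0]
ft_force: [-15.5, -3.3, 40.0]
width: 0.0263
grip_force: 19.8
```

>>> play_rows(
  series=[
    [0, 0, 0.01, 0, 0, 0],
    [0, 0, 0.025, 0, 0, 0],
    [0, 0, 0.03, 0, 0, 0],
    [0, 0, 0.03, 0, 0, 0],
    [0, 0, 0.03, 0, 0, 0],
  ],
)

```text
time: 8.55
ee_pos: [0.5386, 0.1557, 0.2144]
eef_rot: [0.641, 0.768, -0.001, 0.001]
ft_force: [-24.5, -7.4, 53.7]
width: 0.0263
grip_force: 27.2
```

```bash
python3 go.py 17,0,50,0
```

```text
t 8.55 tip holder mm [17.   0.1 32.4] yaw -0.11 tilt [-0.001 -0.003 -1.   ] F [-24.5  -7.4  53.7] w 0.0263
rel 17.0 0.0 50.0 0.0 [-0.001  0.001 -0.117] [-0.002  0.005 -0.004]
```

Tip height 32.4 mm under pressure means the insert is flat. Next is the knob.

>>> play_rows(
  series=[
    [0, 0, -0.35, 0, 0, -0.5],
    [0, 0, -0.42, 0, 0, -0.95],
    [0.2, 0.25, -0.42, 0, 0, -0.95],
    [0.36, 0.48, -0.42, 0, 0, -0.95],
    [0.36, 0.48, -0.42, 0, 0, -0.95],
  ],
  fingers=-0.1,
)

```text
time: 9.05
ee_pos: [0.6016, 0.2246, 0.2724]
eef_rot: [0.43, 0.903, 0.001, -0.001]
ft_force: [-1.7, -0.3, -0.9]
width: 0.0391
grip_force: 0.0
```

```bash
python3 go.py 74.2,-72,80,28 74.2,-72,45,28; python3 - <<'E'
from h import *
im=vision.camera("top"); crop(None,265,170,170,125,4.7,"pics/t5.png",im)
im=vision.camera("scene"); crop(None,230,170,150,130,4,"pics/s5.png",im)
E
```

```text
t 9.05 tip holder mm [ 73.4 -74.3  90.4] yaw 28.62 tilt [-0.001  0.003 -1.   ] F [-1.7 -0.3 -0.9] w 0.0391
rel 74.2 -72.0 80.0 28.0 [ 0.012 -0.011  0.069] [ 0.002 -0.005  0.021]
rel 74.2 -72.0 45.0 28.0 [ 0.011 -0.011  0.303] [ 0.002 -0.005  0.021]
```

View pics/s5.png

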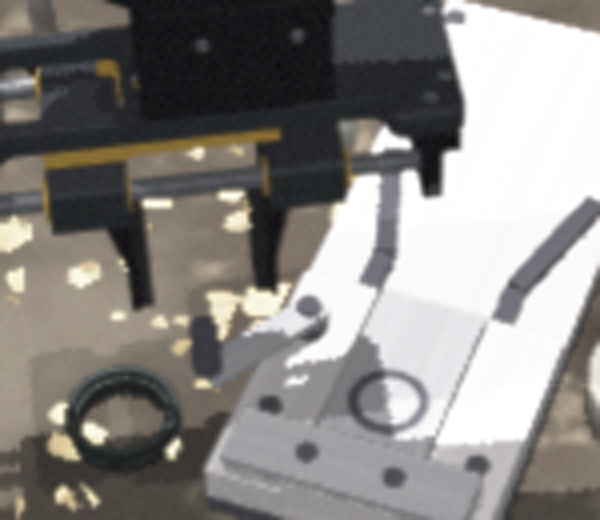

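The insert is seated flush. The fingertips at (143,305) and (265,288) straddle the knob at (205,320), so I'll lower and grip.

>>> play_rows(
  series=[
    [0.01, -0.01, 0.2, 0, 0, 0],
    [0.01, -0.01, 0.3, 0, 0, 0],
    [0.01, -0.01, 0.3, 0, 0, 0],
    [0.01, -0.01, 0.3, 0, 0, 0],
  ],
)

```text
time: 9.55
ee_pos: [0.5979, 0.2216, 0.2289]
eef_rot: [0.432, 0.902, -0.0, 0.0]
ft_force: [-0.8, 0.5, 0.2]
width: 0.0386
grip_force: 0.0
```

>>> play_rows(
  series=[
    [0, 0, 0, 0, 0, 0],
    [0, 0, 0, 0, 0, 0],
    [0, 0, 0, 0, 0, 0],
    [0, 0, 0, 0, 0, 0],
    [0, 0, 0, 0, 0, 0],
  ],
  fingers=-0.9,
  squeeze=15,
)

```text
time: 10.05
ee_pos: [0.598, 0.2249, 0.2293]
eef_rot: [0.431, 0.902, 0.003, 0.0]
ft_force: [4.9, 10.9, -3.0]
width: 0.0115
grip_force: 15.0
```

```bash
python3 go.py; python3 - <<'E'
import numpy as np
# arc in tool axes (tool x at yaw 28deg from holder x, tool y = mirrored)
a0=1.0;y=np.radians(28)
for a in np.linspace(1.0,3.16,11):
    d=52*np.array([np.sin(a)-np.sin(a0),-np.cos(a)+np.cos(a0)])
    tx=d@[np.cos(y),np.sin(y)];ty=d@[np.sin(y),-np.cos(y)]
    print(round(a,3),np.round([tx/150,ty/150],3))
E
```

```text
t 10.05 tip holder mm [ 74.3 -70.7  47.3] yaw 28.55 tilt [ 0.003  0.005 -1.   ] F [ 4.9 10.9 -3. ] w 0.0115
1.0 [0. 0.]
1.216 [ 0.061 -0.043]
1.432 [ 0.111 -0.099]
1.648 [ 0.148 -0.164]
1.864 [ 0.17  -0.235]
2.08 [ 0.177 -0.309]
2.296 [ 0.167 -0.384]
2.512 [ 0.142 -0.454]
2.728 [ 0.102 -0.517]
2.944 [ 0.05  -0.571]
3.16 [-0.013 -0.611]
```

>>> play_rows(
  series=[
    [0.06, -0.043, 0, 0, 0, 0],
    [0.11, -0.1, 0, 0, 0, 0],
    [0.148, -0.165, 0, 0, 0, 0],
    [0.17, -0.235, 0, 0, 0, 0],
    [0.177, -0.31, 0, 0, 0, 0],
  ],
)

```text
time: 10.55
ee_pos: [0.5445, 0.2153, 0.2293]
eef_rot: [0.431, 0.902, 0.001, 0.0]
ft_force: [2.5, 2.1, 1.5]
width: 0.0115
grip_force: 15.0
```

```bash
python3 go.py 30,8,47,28
```

```text
t 10.55 tip holder mm [ 74.6 -16.4  47.3] yaw 28.55 tilt [ 0.002  0.002 -1.   ] F [2.5 2.1 1.5] w 0.0115
rel 30.0 8.0 47.0 28.0 [-0.183 -0.285  0.001] [ 0.005 -0.001  0.018]
```

>>> play_rows(
  series=[
    [-0.008, -0.06, 0, 0, 0, 0],
    [-0.033, -0.13, 0, 0, 0, 0],
    [-0.073, -0.193, 0, 0, 0, 0],
    [-0.125, -0.247, 0, 0, 0, 0],
    [-0.19, -0.288, 0, 0, 0, 0],
  ],
)

```text
time: 11.05
ee_pos: [0.5297, 0.1664, 0.2296]
eef_rot: [0.431, 0.902, 0.004, 0.001]
ft_force: [10.2, 34.0, -6.5]
width: 0.0114
grip_force: 15.0
```

>>> play_rows(
  series=[
    [-0.015, -0.01, 0, 0, 0, 0],
    [-0.015, -0.01, 0, 0, 0, 0],
    [-0.015, -0.01, 0, 0, 0, 0],
  ],
)

```text
time: 11.35
ee_pos: [0.5302, 0.1656, 0.2298]
eef_rot: [0.431, 0.902, 0.005, 0.001]
ft_force: [10.0, 23.2, -2.9]
width: 0.0114
grip_force: 15.0
```

```bash
python3 go.py 30,8,47,28
```

```text
t 11.35 tip holder mm [28.2  6.6 47.8] yaw 28.59 tilt [ 0.006  0.009 -1.   ] F [10.  23.2 -2.9] w 0.0114
rel 30.0 8.0 47.0 28.0 [ 0.015 -0.003  0.005] [ 0.019 -0.007  0.02 ]
```

>>> play_rows(
  series=[
    [0.015, 0.0, 0, 0, 0, 0],
    [0.015, 0.0, 0, 0, 0, 0],
    [0.015, 0, 0, 0, 0, 0],
  ],
  fingers=-0.2,
)

```text
time: 11.65
ee_pos: [0.5278, 0.1622, 0.2279]
eef_rot: [0.432, 0.902, -0.001, -0.0]
ft_force: [-0.2, -0.0, -0.7]
width: 0.028
grip_force: 0.0
```

>>> play_rows(
  series=[
    [0, 0, -0.2, 0, 0, 0],
    [0, 0, -0.5, 0, 0, 0],
    [-0.5, 0, -0.9, 0, 0, 0],
    [-1, 0, -0.9, 0, 0, 0],
    [-1, 0, -0.9, 0, 0, 0],
  ],
)

```text
time: 12.15
ee_pos: [0.6136, 0.0549, 0.3606]
eef_rot: [0.432, 0.902, -0.001, 0.0]
ft_force: [0.8, 1.1, -0.1]
width: 0.0347
grip_force: 0.0
```

```bash
python3 - <<'E'
from h import *
import go
go.where()
im=vision.camera("top"); crop(None,265,170,170,125,4.7,"pics/t6.png",im)
im=vision.camera("scene"); crop(None,230,170,150,130,4,"pics/s6.png",im)
E
```

```text
t 12.15 tip holder mm [-95.6 -55.4 178.6] yaw 28.38 tilt [-0.    -0.002 -1.   ] F [ 0.8  1.1 -0.1] w 0.0347
```

View pics/s6.png

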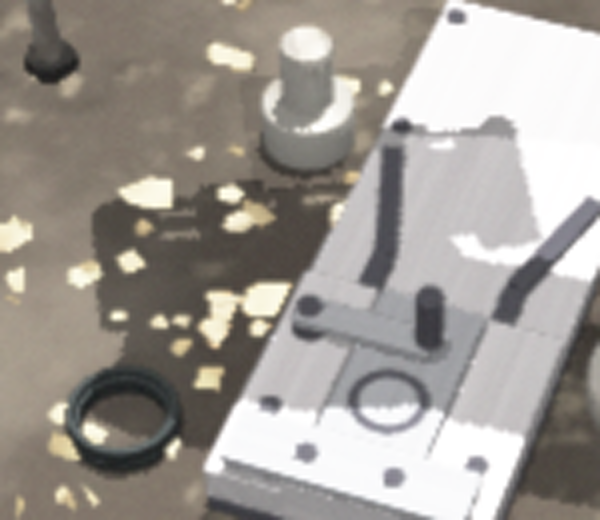

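The latch lies across the seated insert, with the pivot at (308,305) and the knob top at (430,292). I'll check the angle before handing in.

```bash
python3 - <<'E'
from fit import *
h=np.load("hold.npy")
k=world("scene",U((230,170),4,[(430,294)]),.068)[0]; kb=world("scene",U((230,170),4,[(308,305)]),.042)[0]
print(px("scene",T(h,[(30,8,68),(30+52*np.sin(2.9),-44-52*np.cos(2.9),68),(30,-44,42)]))*4-np.array([230,170])*4)
a=k-kb;print(np.hypot(*a[:2]),np.arctan2(a[1],a[0])-h[2]+np.pi/2)
E
```

```text
[[434.51352375 293.3891359 ]
 [420.6532582  314.82387582]
 [313.42660741 302.95165233]]
0.052178451372505076 -3.124813258196122
```

Measured about 3.16 rad, so the latch is at its stop.

```bash
python3 -c "
from bench import job
print(job.close_job())"
```

```text
the job is handed in; nothing more can be done
None
```

The insert is seated flat under the keeper lip and the latch is swung across it to its stop, measured at about 3.16 rad; I handed the job in at about 12 s, the bystanders were not touched as far as I could tell, and no verdict came back.

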